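Reset the throttle valve of the gauged air branch

TASK

One outlet of the bench's air manifold carries the round dial gauge, the other is blanked off with a hex plug. Take the crank handle of the valve wheel that feeds the gauge, wind it clockwise (seen from above) until it is fully closed against its stop, then back it off exactly two full turns anticlockwise and finish still gripping that crank handle there, without letting go. Leave the other valve and the thread cone, glue jar and hammer alone.

Things in the scene. Friction and masses are not known exactly. Their poses are not given: they have to be found in the camera images.
- manifold: air manifold, fixed, in varying places, yawed up to 0.3 rad: steel base plate 75 x 400 mm, aluminium rail 360 mm long whose top is 46 mm above the bench, two upright brass valves with handwheels 220 mm apart, two outlet pipes. Origin on the bench midway between the wheel axes; x along the outlet pipes, away from the robot, y along the rail to the left, z up
- hub_left (a point): centre of the left valve's handwheel (left as the robot sees it, the manifold's +y side), on its vertical axis, in the mid-plane of the rim, 98 mm above the bench; does not turn, axes as the manifold's. Steel wheel: rim circle 50 mm in radius (to the middle of the 12 mm rim bar), three spokes; rim and hub rise 6 mm above this point
- hub_right (a point): the same for the right valve (the manifold's -y side)
- valve_left (a joint): turn of the left handwheel in rad: 0 = closed against a hard stop, growing anticlockwise seen from above as it opens (2 pi a turn, counting on past one turn); at 0 the crank handle lies on the +x axis of hub_left. Starts 0.7 to 1.7 turns open. Stiff packing (0.08 N m, about 1.6 N at the handle) keeps it where it is left; it does not rise as it turns
- valve_right (a joint): the same for the right handwheel, with hub_right
- handle_left (a point): middle of the left wheel's crank handle: an upright black round handle, 22 mm in diameter, standing on the rim 50 mm from the wheel's axis. This point is 37 mm above the rim's mid-plane; the handle reaches 28 mm above it and the rim's top lies 31 mm below it. It spins freely about its own upright axis, so the hand can carry it round the circle without turning itself
- handle_right (a point): the same on the right wheel
- crank_left: the left crank handle itself, the spinning part: round, 22 mm in diameter, 58 mm long; origin at the centre of its foot, 30 mm below handle_left; its yaw means nothing
- crank_right: the same on the right wheel
- outlet_left (a point): mouth of the left valve's outlet, top centre of a brass elbow block 120 mm beyond the left wheel's axis along the outlet pipe, 42 mm above the bench. Gauge or plug is screwed on here
- outlet_right (a point): the same for the right valve
- gauge: dial gauge, round steel case 54 mm in diameter with a white face up, 36 mm high, screwed on one of the two outlets (which one varies); origin at the centre of its foot, at the outlet's mouth; fixed
- plug: brass hex plug, about 23 mm across and 15 mm high, on the other outlet; origin at the centre of its foot; fixed
- cone_mid (a point): bystander: cream thread cone, 66 mm across the foot, 115 mm high, standing loose on the left of the bench; point half-way up
- jar_mid (a point): bystander: glue jar, 70 mm in diameter, 100 mm high, standing loose on the right; point half-way up
- hammer_grip (a point): bystander: small hammer 240 mm long lying loose on the right, nearer the robot; point on its handle

How it is judged:
By the outcome, as a careful person would: the job done as asked, in the order asked, and still so for the second after the job is handed in, while the arm keeps its last pose, push and grip.
It also fails if it takes over 67 s, if anything falls off the work surface, if the arm or the gripper's body presses on something with over 40 N, if the wrist force passes 120 N, or if a joint passes its speed limit or range.

ROBOT

A 7-joint arm with a two-finger parallel gripper is mounted at the origin on the work surface. World frame = base frame: x ahead of the robot, y to its left, z up, the work surface at z = 0. Lengths are in m, angles in rad, forces in N, time in s.
With the tool pointing down it reaches from about 0.35 to 0.775 m from the base axis. Payload 3.1 kg.
Tool frame: the origin (TCP) lies at the centre of the arm's flange, where the gripper is bolted on; the fingertips stand 173 mm ahead of it and the grasp point (between the pads) lies 155 mm ahead of it; z points along the fingers, y is the line along which they close (so a half turn about z gives the same grasp; the last joint's range is limited). The gripper opens to 85 mm and grips with 20 to 120 N. Pads are 22 mm wide; open, the fingers measure 114 mm over their backs; the gripper's body (76 mm by 85 mm) begins 54 mm behind the grasp point. The pads swing forward as they close: fully open they stand 13 mm farther back than shut.
Start: joints at [1.246, 0.311, 0.014, 1.512, -0.004, 1.319, -0.027], TCP at [0.154, -0.528, 0.405] pointing down, gripper open.
Joint ranges: [-2.7, 2.7], [-0.3, 1.91], [-1.27, 1.3], [0.12, 2.57], [-1.44, 4.58], [0.2, 2.03], [-3.05, 3.05]. Speed limits (rad/s): [2.79, 2.79, 3.14, 3.14, 3.14, 3.14, 3.14].

INTERFACE

Orientations are given as a unit quaternion [x, y, z, w].
In Python, from bench import bot gives the robot as it stands.
- The arm moves only by the tool move_arm, never from a script. Its argument "moves" is a list that holds one entry, the list of rows, each a list of 7 numbers: the shift along the tool's x, y, z each as a share of 30 mm, from -1 to 1, then the turn, a rotation vector about the tool's x, y, z each as a share of 4 degrees, from -1 to 1, then the opening, from 0 (shut) to 1 (fully open). A call has 1 to 12 rows; each row shifts and turns the commanded pose from where the row before left it, along the tool's axes as they then stand; what a row does not reach is not made up. A row lasts 1/8 s, in which the tool goes at most 62.5 mm and 10.7 degrees, less where a joint would pass 70% of its speed; a pose out of reach is approached as far as the arm can. A call with a number of a shift or a turn outside -1 to 1 is refused whole. A call with a gripper value outside its range is refused whole. The fingers move at their own pace and stop on an object; "newtons" is the grip in N (left out, the last holds). Time passes only in rows, so rows that do not move let the fingers close. It gives the time, the measured TCP pose, the force, the opening and the grip force at its end, in the units of the state.
- bot.state(): the state, without advancing time (a new reading comes with each control period).
- bot.read_camera(name): name is "scene" or "top"; returns the picture (400x640x3 uint8, blue, green, red); there is no depth.
- bot.get_calibration(name): a dict with "fx", "fy", "cx", "cy" (pixels), "rvec" (rotation vector, rad) and "tvec" (3), from world to camera coordinates, as OpenCV has them. Camera axes: x right, y down, z forward; pixel columns grow to the right and rows downward; lengths in m; the calibration is good to about 2 mm. A picture is of the moment at which its call begins. get_calibration takes no time and is no camera call.
- bot.sign_off(): hands the job in; it is judged then, once.
Trained networks look in the newest picture that a camera, given by its name, has taken for a name from the list of things; names that differ only in an ending like _2 or _b are one class to them, and where a whole thing is asked for, a point or a joint stands for the part that bears it (a point fixed in the world has none). Each returns a list of dicts, best first, with "p" (0 to 1); they miss things now and then, are a little off and sometimes report something else, mostly with a low value. They report only what shows in the picture. A call takes as long as a camera call.
- bot.masks_of(camera, target): "region" (400x640 bool, what is visible of it) and "position" ([row, column] in pixels, amid what is visible of it).
The state is a dict: "clock": time; "joint_pos": joint angles; "joint_velocities": joint speeds; "effort": joint torques, N m; "ee_pos": TCP position; "tcp_rot": TCP orientation; "wrist_force": force on the tool from outside, world axes, zero at the start; "moment": the same for the moment, N m; "gripper_width": finger opening in m; "finger_force": force on a finger pad.
Only numpy, scipy, OpenCV 4.12 (cv2) and the standard library are available. Lean on these libraries where they do the work, as an engineer would, in place of code of your own. Each camera call takes 0.05 s, during which the arm holds its last target. There are 200 camera calls.

## Working session

There is one attempt and no reset: what is moved stays moved. The work goes in short steps, Python scripts to look and compute and a tool call to move; the robot and the scene stay as the last step left them, time stands still between calls to the robot, and variables do not carry over. Pictures are saved under pics/ and viewed, at most 10 in all, crops included, and the job is handed in when it is done.

Besides the shell and the picture viewer there is one more tool, called after ">>>" as name(argument=value, ...), one argument or row to a line, values as JSON. move_arm: Moves the arm, as the interface text tells. Its arguments: {"type":"object","properties":{"moves":{"type":"array"},"newtons":{"type":"number"}},"required":["moves"]}

```bash
ls; mkdir -p pics
cat > h.py <<'E'
import numpy as np, cv2
from bench import bot
def cal(n):
    c=bot.get_calibration(n); K=np.array([[c['fx'],0,c['cx']],[0,c['fy'],c['cy']],[0,0,1.]])
    R=cv2.Rodrigues(np.array(c['rvec'],float))[0]; return K,R,np.array(c['tvec'],float).ravel()
def ray(n,rc):
    K,R,t=cal(n); d=R.T@np.linalg.solve(K,[rc[1],rc[0],1.]); return -R.T@t,d/np.linalg.norm(d)
def atz(n,rc,z):
    o,d=ray(n,rc); return o+d*(z-o[2])/d[2]
def tri(a,b):
    (o1,d1),(o2,d2)=ray('scene',a),ray('top',b)
    s=np.linalg.lstsq(np.c_[d1,-d2],o2-o1,rcond=None)[0]; p,q=o1+d1*s[0],o2+d2*s[1]
    return (p+q)/2,np.linalg.norm(p-q)
def proj(n,P):
    K,R,t=cal(n); x=(R@np.asarray(P,float).T).T+t; x=x@K.T; return x[...,:2]/x[...,2:]
E
python3 - <<'E'
from h import *
np.set_printoptions(precision=4,suppress=True)
for n in('scene','top'):
    cv2.imwrite(f'pics/{n}0.png',bot.read_camera(n)); print(n,ray(n,(200,320)))
for t in('gauge','plug','crank_left','crank_right','handle_left','hub_left','manifold','cone_mid','jar_mid','hammer_grip'):
    r={}
    for n in('scene','top'):
        r[n]=bot.masks_of(n,t); print(t,n,[(round(m['p'],2),np.round(m['position'],1).tolist(),int(m['region'].sum())) for m in r[n][:3]])
    for a in r['scene'][:2]:
        for b in r['top'][:2]: 
            p,g=tri(a['position'],b['position'])
            if g<.03: print('   ',p,round(g,4))
print(bot.state())
E
```

```text
pics
scene (array([ 1.2935, -0.0344,  0.819 ]), array([-0.7313,  0.0239, -0.6816]))
top (array([ 0.3542, -0.009 ,  1.5375]), array([ 0.1102,  0.0078, -0.9939]))
gauge scene [(0.85, [240.1, 351.8], 386)]
gauge top [(0.48, [160.7, 302.5], 244)]
    [0.6403 0.0619 0.0664] 0.005
plug scene [(0.31, [194.2, 355.5], 144)]
plug top [(0.63, [145.9, 369.9], 52)]
crank_left scene [(0.48, [190.9, 355.4], 126)]
crank_left top [(0.59, [191.3, 293.4], 52)]
    [0.5341 0.0821 0.1372] 0.0021
crank_right scene [(0.43, [197.9, 247.9], 186)]
crank_right top []
handle_left scene [(0.87, [200.4, 339.2], 617)]
handle_left top [(0.78, [193.2, 309.1], 509), (0.17, [189.4, 344.5], 3743)]
    [0.5333 0.0385 0.1055] 0.0059
hub_left scene [(0.68, [200.8, 336.8], 788), (0.63, [226.9, 291.4], 5329)]
hub_left top [(0.71, [187.8, 345.4], 3375)]
    [ 0.5604 -0.0834  0.0415] 0.013
manifold scene [(0.8, [227.7, 291.1], 5586)]
manifold top [(0.95, [189.0, 342.7], 3418)]
    [ 0.5575 -0.0799  0.0353] 0.0225
cone_mid scene [(0.97, [224.2, 473.8], 813)]
cone_mid top [(0.71, [178.5, 198.6], 381), (0.46, [190.0, 340.8], 357
[... 156 characters left out ...]
93, [198.1, 462.7], 571)]
    [ 0.5323 -0.4431  0.0532] 0.0009
hammer_grip scene []
hammer_grip top [(0.71, [254.9, 416.4], 708), (0.36, [195.9, 310.1], 650)]
{'clock': 1.1, 'joint_pos': array([ 1.2463,  0.3109,  0.014 ,  1.5115, -0.0044,  1.3192, -0.0272]), 'joint_velocities': array([ 0.0014, -0.0008, -0.0012,  0.0011, -0.0003, -0.0019, -0.0009]), 'effort': array([  0.0004, -37.9815,   0.1459, -23.0862,   0.0122,   0.0019,
         0.    ]), 'ee_pos': array([ 0.1535, -0.5281,  0.4047]), 'tcp_rot': array([ 0.99 ,  0.141, -0.   ,  0.   ]), 'wrist_force': array([ 0.5035, -0.1556,  0.1167]), 'moment': array([-0.0169, -0.0056, -0.0163]), 'finger_force': 0.0, 'gripper_width': 0.08552855609686623}
```

View images.

Run:
```python
from h import *
a=cv2.imread('pics/scene0.png')[140:320,190:430]; cv2.imwrite('pics/sc.png',cv2.resize(a,None,fx=3.3,fy=3.3,interpolation=2))
a=cv2.imread('pics/top0.png')[120:270,260:480]; cv2.imwrite('pics/tc.png',cv2.resize(a,None,fx=3.6,fy=3.6,interpolation=2))
```

```text
(no output)
```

View pics/sc.png

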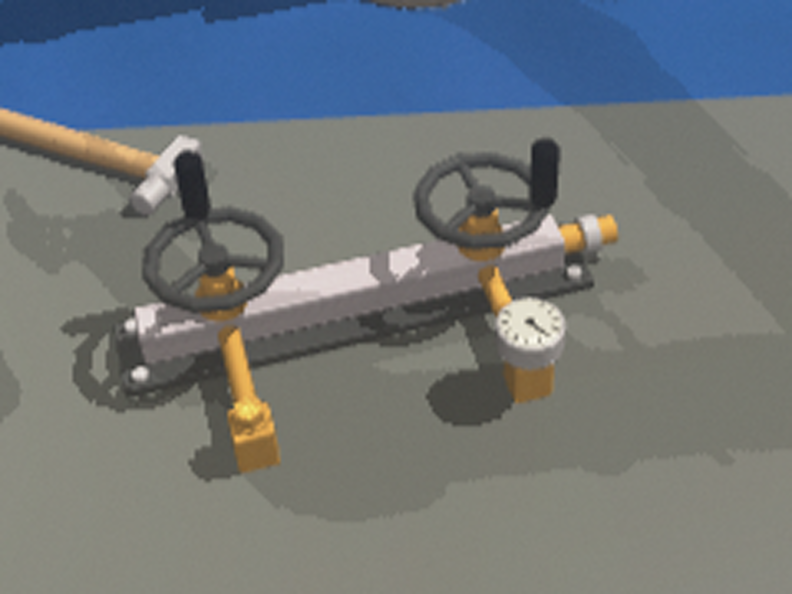

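View pics/tc.png

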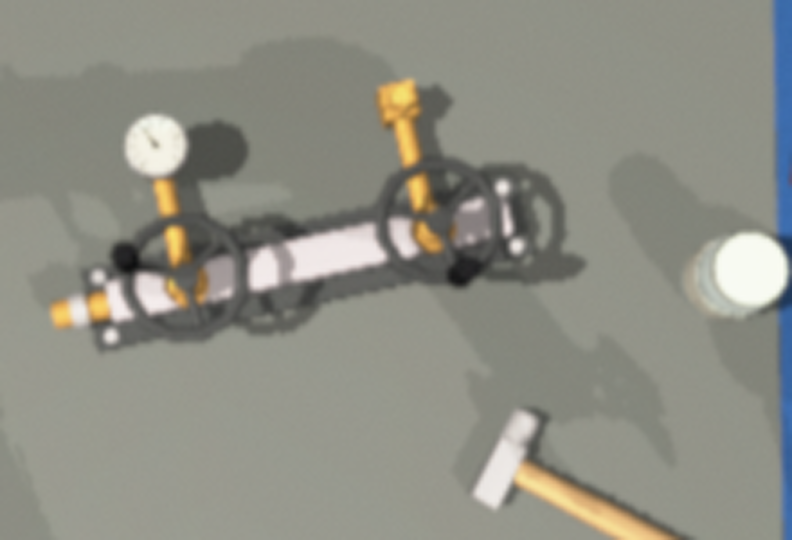

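The gauge (scene crop 531,325; top crop 156,145) sits on the left outlet, and the plug is on the right one. The left wheel is centred at (484,199) in the scene crop, with its handle at (544,173), and at (187,276) in the top crop, with the handle top at (125,256). So I work the left valve, and next fit the manifold pose.

Run:
```python
from h import *
from scipy.optimize import least_squares
np.set_printoptions(precision=4,suppress=True)
S=lambda u,v:(140+v/3.3,190+u/3.3); T=lambda u,v:(120+v/3.6,260+u/3.6)
for k,a,b in [('hubL',S(484,199.5),T(187,276)),('hubR',S(213.5,259.5),T(441,218)),('gauge',S(531,325),T(156,145)),('plug',S(249,412),T(400,102)),('crL top',S(544,143),T(125,256)),('crL mid',S(544,173),T(126,257)),('crR top',S(188,156),T(462,272))]: print(k,*tri(a,b))
obs=[]
def pts(q):
    x,y,w,aL,aR=q; c,s=np.cos(w),np.sin(w)
    M=lambda p:[x+c*p[0]-s*p[1],y+s*p[0]+c*p[1],p[2]]
    L=lambda a,sg,z:M([.05*np.cos(a),sg*.11+.05*np.sin(a),z])
    top=[M([0,.11,.098]),M([0,-.11,.098]),M([.12,.11,.078]),M([.12,-.11,.057]),L(aL,1,.163),L(aR,-1,.163)]
    return np.array(top+[L(aL,1,.135),L(aR,-1,.135)])
oT=np.array([T(187,276),T(441,218),T(156,145),T(400,102),T(125,256),T(461,272)])[:,::-1]
oS=np.array([S(484,199.5),S(213.5,259.5),S(531,325),S(249,412),S(544,173),S(192,184)])[:,::-1]
f=lambda q:np.r_[(proj('top',pts(q)[:6])-oT).ravel(),(proj('scene',pts(q)[[0,1,2,3,6,7]])-oS).ravel()]
for a0 in(0,1.5,3,4.5):
    r=least_squares(f,[.55,-.04,0,a0,-2],loss='soft_l1'); print(r.cost,r.x)
q=r.x; print(f(q).reshape(-1,2)); print(pts(q))
from scipy.spatial.transform import Rotation as R
print(R.from_quat(bot.state()['tcp_rot']).as_matrix())
```

```text
hubL [0.524  0.0312 0.0971] 0.008594217341174767
hubR [ 0.5765 -0.1839  0.097 ] 0.00661682302865558
gauge [0.6404 0.0592 0.0729] 0.005352455132412333
plug [ 0.6876 -0.1551  0.0458] 0.0036833242210777815
crL top [0.5318 0.0784 0.1612] 0.005376228248209096
crL mid [0.5347 0.0792 0.1325] 0.005258039037708218
crR top [ 0.5234 -0.1962  0.1588] 0.0009049344446743709
9.727044349072843 [ 0.5501 -0.0757  0.2381  1.1396 -3.1195]
9.727044349070638 [ 0.5501 -0.0757  0.2381  1.1396 -3.1195]
9.7270443490702 [ 0.5501 -0.0757  0.2381  1.1396 -3.1195]
75.56503947707259 [ 0.5498 -0.0732  0.228   4.6427 -3.0615]
[[ -2.3259  -0.4712]
 [ -2.2238   0.6177]
 [ -1.517   -0.8419]
 [ -0.8333  -1.9823]
 [ 31.3389   0.0277]
 [  0.0683  -1.39  ]
 [ -0.5375  -0.0097]
 [  0.0832  -0.8543]
 [ -0.2016  -0.9456]
 [ -0.5797  -1.5673]
 [-37.2951   0.6515]
 [  0.1245  -0.704 ]]
[[ 0.5249  0.034   0.098 ]
 [ 0.5746 -0.1803  0.098 ]
 [ 0.6418  0.0611  0.078 ]
 [ 0.6915 -0.1532  0.057 ]
 [ 0.5328 -0.0154  0.163 ]
 [ 0.527  -0.1955  0.163 ]
 [ 0.5328 -0.0154  0.135 ]
 [ 0.527  -0.1955  0.135 ]]
[[ 0.9602  0.2792 -0.    ]
 [ 0.2792 -0.9602 -0.    ]
 [-0.      0.     -1.    ]]
```

>>> move_arm(
  moves=[
    [[0.99,-0.88,0,0,0,0,1],[0.99,-0.88,0,0,0,0,1],[0.99,-0.88,0,0,0,0,1],[0.99,-0.88,0,0,0,0,1],[0.99,-0.88,0,0,0,0,1],[0.99,-0.88,0,0,0,0,1],[0.99,-0.88,0,0,0,0,1],[0.99,-0.88,0,0,0,0,1],[0.99,-0.88,0,0,0,0,1],[0.99,-0.88,0,0,0,0,1],[0.99,-0.88,0,0,0,0,1],[0.99,-0.88,0,0,0,0,1]],
  ],
)

```text
clock: 2.6
ee_pos: [0.4078, -0.1234, 0.405]
tcp_rot: [0.99, 0.141, 0.0, 0.0]
wrist_force: [-0.1, -0.1, 0.2]
gripper_width: 0.0854
finger_force: 0.0
```

>>> move_arm(
  moves=[
    [[0.99,-0.89,0,0,0,0,1],[0.99,-0.89,0,0,0,0,1],[0.99,-0.89,0,0,0,0,1],[0.99,-0.89,0,0,0,0,1],[0.99,-0.89,0,0,0,0,1],[0.9,-0.89,0,0,0,0,1],[0,0,0,0,0,0,1],[0,0,0,0,0,0,1]],
  ],
)

```text
clock: 3.6
ee_pos: [0.5311, 0.0776, 0.4045]
tcp_rot: [0.99, 0.141, -0.0, 0.001]
wrist_force: [0.4, -0.8, -0.5]
gripper_width: 0.0854
finger_force: 0.0
```

>>> move_arm(
  newtons=40,
  moves=[
    [[0.11,-0.05,0.9,0,0,0,1],[0,0,0.9,0,0,0,1],[0,0,0.9,0,0,0,1],[0,0,0.6,0,0,0,1],[0,0,0.4,0,0,0,1],[0,0,0,0,0,0,1],[0,0,0,0,0,0,1]],
  ],
)

```text
clock: 4.47
ee_pos: [0.5342, 0.0805, 0.2946]
tcp_rot: [0.99, 0.141, 0.001, 0.0]
wrist_force: [0.8, 0.4, -0.4]
gripper_width: 0.0853
finger_force: 0.0
```

>>> move_arm(
  newtons=40,
  moves=[
    [[0,0,0,0,0,0,0],[0,0,0,0,0,0,0],[0,0,0,0,0,0,0],[0,0,0,0,0,0,0],[0,0,0,0,0,0,0],[0,0,0,0,0,0,0],[0,0,0,0,0,0,0],[0,0,0,0,0,0,0]],
  ],
)

```text
clock: 5.48
ee_pos: [0.5342, 0.0799, 0.2941]
tcp_rot: [0.99, 0.141, 0.0, 0.001]
wrist_force: [0.3, -3.7, 5.7]
gripper_width: 0.0209
finger_force: 39.6
```

```bash
cat > plan.py <<'E'
import sys
from h import *
from scipy.spatial.transform import Rotation as R
np.set_printoptions(precision=4,suppress=True)
st=bot.state(); print({k:np.round(st[k],4) for k in('clock','ee_pos','wrist_force','moment','gripper_width','finger_force','joint_pos')})
C=np.array([float(sys.argv[1]),float(sys.argv[2])]); yaw=.2381
M=R.from_quat(st['tcp_rot']).as_matrix(); v=st['ee_pos'][:2]-C
a0=np.arctan2(v[1],v[0]); print('r',np.hypot(*v),'joint angle deg',np.degrees(a0-yaw)%360, 'xtool',M[:,0])
def rows(end,n):  # end: joint angle deg, relative to start by sign/turn count
    a=np.radians(np.degrees(a0)+np.linspace(0,end,n+1)); P=C+.05*np.c_[np.cos(a),np.sin(a)]; P[0]=st['ee_pos'][:2]
    d=np.c_[np.diff(P,axis=0),np.zeros(n)]@M/.03
    print([[round(x,2),round(y,2),0,0,0,0,0] for x,y,_ in d])
if len(sys.argv)>4: rows(float(sys.argv[3]),int(sys.argv[4]))
E
python3 plan.py .5241 .0312 -180 12
python3 -c "
from h import *
a=bot.read_camera('scene')[140:290,230:430]; cv2.imwrite('pics/g1.png',cv2.resize(a,None,fx=3.5,fy=3.5,interpolation=2))"
```

```text
{'clock': np.float64(5.475), 'ee_pos': array([0.5342, 0.0799, 0.2941]), 'wrist_force': array([ 0.3133, -3.7114,  5.6785]), 'moment': array([-0.8181,  0.2014, -0.0002]), 'gripper_width': np.float64(0.0209), 'finger_force': np.float64(39.5947), 'joint_pos': array([ 0.2317,  0.4358, -0.5513,  1.6855,  0.2537,  1.0915, -1.6844])}
r 0.049767351478435654 joint angle deg 64.70143769014372 xtool [0.9605 0.2784 0.0003]
[[np.float64(0.36), np.float64(0.24), 0, 0, 0, 0, 0], [np.float64(0.28), np.float64(0.33), 0, 0, 0, 0, 0], [np.float64(0.18), np.float64(0.4), 0, 0, 0, 0, 0], [np.float64(0.07), np.float64(0.43), 0, 0, 0, 0, 0], [np.float64(-0.04), np.float64(0.43), 0, 0, 0, 0, 0], [np.float64(-0.15), np.float64(0.41), 0, 0, 0, 0, 0], [np.float64(-0.25), np.float64(0.36), 0, 0, 0, 0, 0], [np.float64(-0.33), np.float64(0.28), 0, 0, 0, 0, 0], [np.float64(-0.4), np.float64(0.18), 0, 0, 0, 0, 0], [np.float64(-0.43), np.float64(0.07), 0, 0, 0, 0, 0], [np.float64(-0.43), np.float64(-0.04), 0, 0, 0, 0, 0], [np.float64(-0.41), np.float64(-0.15), 0, 0, 0, 0, 0]]
```

View pics/g1.png

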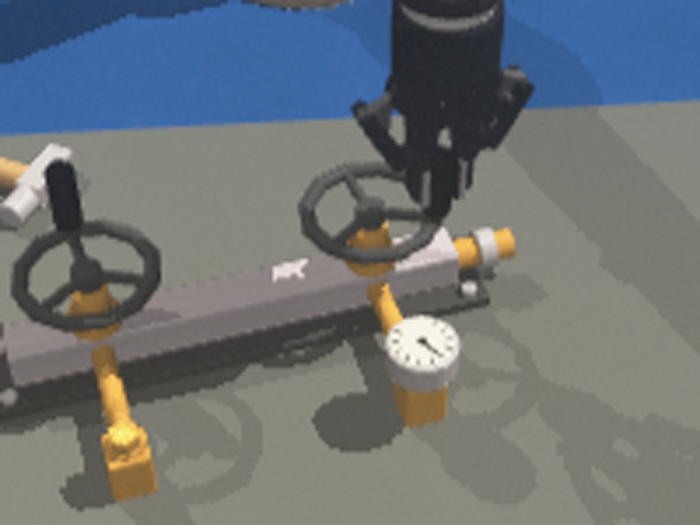

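The fingers hold the left handle (around 440,190 in the crop). I'll wind it clockwise half a turn first.

>>> move_arm(
  moves=[
    [[0.36,0.24,0,0,0,0,0],[0.28,0.33,0,0,0,0,0],[0.18,0.4,0,0,0,0,0],[0.07,0.43,0,0,0,0,0],[-0.04,0.43,0,0,0,0,0],[-0.15,0.41,0,0,0,0,0],[-0.25,0.36,0,0,0,0,0],[-0.33,0.28,0,0,0,0,0],[-0.4,0.18,0,0,0,0,0],[-0.43,0.07,0,0,0,0,0],[-0.43,-0.04,0,0,0,0,0],[-0.41,-0.15,0,0,0,0,0]],
  ],
)

```text
clock: 7.02
ee_pos: [0.5129, -0.018, 0.2941]
tcp_rot: [0.99, 0.14, 0.0, 0.001]
wrist_force: [1.8, 1.2, 5.8]
gripper_width: 0.021
finger_force: 39.6
```

```bash
python3 plan.py .5241 .0312 -180 12|sed 's/np.float64//g'
```

```text
{'clock': (7.025), 'ee_pos': array([ 0.5129, -0.018 ,  0.2941]), 'wrist_force': array([1.8281, 1.1659, 5.7943]), 'moment': array([ 0.2627, -0.5235,  0.0245]), 'gripper_width': (0.021), 'finger_force': (39.6432), 'joint_pos': array([ 0.4232,  0.3806, -0.5402,  1.7583,  0.2218,  1.063 , -1.4833])}
r 0.05044543229329895 joint angle deg 243.56609800512547 xtool [0.9606 0.2778 0.0001]
[[(-0.34), (-0.27), 0, 0, 0, 0, 0], [(-0.27), (-0.34), 0, 0, 0, 0, 0], [(-0.17), (-0.4), 0, 0, 0, 0, 0], [(-0.06), (-0.43), 0, 0, 0, 0, 0], [(0.05), (-0.43), 0, 0, 0, 0, 0], [(0.16), (-0.41), 0, 0, 0, 0, 0], [(0.26), (-0.35), 0, 0, 0, 0, 0], [(0.34), (-0.27), 0, 0, 0, 0, 0], [(0.4), (-0.17), 0, 0, 0, 0, 0], [(0.43), (-0.06), 0, 0, 0, 0, 0], [(0.43), (0.05), 0, 0, 0, 0, 0], [(0.41), (0.16), 0, 0, 0, 0, 0]]
```

>>> move_arm(
  moves=[
    [[-0.34,-0.27,0,0,0,0,0],[-0.27,-0.34,0,0,0,0,0],[-0.17,-0.4,0,0,0,0,0],[-0.06,-0.43,0,0,0,0,0],[0.05,-0.43,0,0,0,0,0],[0.16,-0.41,0,0,0,0,0],[0.26,-0.35,0,0,0,0,0],[0.34,-0.27,0,0,0,0,0],[0.4,-0.17,0,0,0,0,0],[0.43,-0.06,0,0,0,0,0],[0.43,0.05,0,0,0,0,0],[0.41,0.16,0,0,0,0,0]],
  ],
)

```text
clock: 8.52
ee_pos: [0.5352, 0.0801, 0.294]
tcp_rot: [0.99, 0.141, -0.002, 0.001]
wrist_force: [-2.7, -3.3, 10.6]
gripper_width: 0.0207
finger_force: 40.0
```

```bash
python3 plan.py .5241 .0312 -80 8|sed 's/np.float64//g'
```

```text
{'clock': (8.525), 'ee_pos': array([0.5352, 0.0801, 0.294 ]), 'wrist_force': array([-2.6622, -3.2903, 10.5842]), 'moment': array([-0.5046,  0.4944, -0.0516]), 'gripper_width': (0.0207), 'finger_force': (40.0297), 'joint_pos': array([ 0.2401,  0.4428, -0.5654,  1.6797,  0.2625,  1.1001, -1.6904])}
r 0.05015333136369947 joint angle deg 63.56312142672805 xtool [ 0.9602  0.2794 -0.0048]
[[(0.24), (0.17), 0, 0, 0, 0, 0], [(0.21), (0.2), 0, 0, 0, 0, 0], [(0.17), (0.24), 0, 0, 0, 0, 0], [(0.13), (0.26), 0, 0, 0, 0, 0], [(0.08), (0.28), 0, 0, 0, 0, 0], [(0.03), (0.29), 0, 0, 0, 0, 0], [(-0.02), (0.29), 0, 0, 0, 0, 0], [(-0.07), (0.28), 0, 0, 0, 0, 0]]
```

>>> move_arm(
  moves=[
    [[0.24,0.17,0,0,0,0,0],[0.21,0.2,0,0,0,0,0],[0.17,0.24,0,0,0,0,0],[0.13,0.26,0,0,0,0,0],[0.08,0.28,0,0,0,0,0],[0.03,0.2,0,0,0,0,0],[0,0,0,0,0,0,0]],
  ],
)

```text
clock: 9.4
ee_pos: [0.5715, 0.0486, 0.2941]
tcp_rot: [0.99, 0.141, -0.001, 0.0]
wrist_force: [-0.4, 0.0, 7.5]
gripper_width: 0.021
finger_force: 39.8
```

>>> move_arm(
  moves=[
    [[0.01,0.08,0,0,0,0,0],[0,0.08,0,0,0,0,0],[0,0,0,0,0,0,0]],
  ],
)

```text
clock: 9.78
ee_pos: [0.5728, 0.045, 0.2941]
tcp_rot: [0.99, 0.141, -0.001, -0.0]
wrist_force: [-1.3, 0.1, 7.0]
gripper_width: 0.0212
finger_force: 39.8
```

```bash
python3 plan.py .5241 .0312 |sed 's/np.float64//g'
```

```text
{'clock': (9.775), 'ee_pos': array([0.5728, 0.045 , 0.2941]), 'wrist_force': array([-1.334 ,  0.086 ,  7.0227]), 'moment': array([ 0.184 ,  0.1557, -0.0055]), 'gripper_width': (0.0212), 'finger_force': (39.8052), 'joint_pos': array([ 0.2762,  0.5034, -0.5443,  1.5866,  0.2788,  1.1328, -1.6201])}
r 0.050637109642682025 joint angle deg 2.124193745930301 xtool [ 0.9601  0.2798 -0.0026]
```

>>> move_arm(
  moves=[
    [[-0.01,0.07,0,0,0,0,0],[0,0,0,0,0,0,0]],
  ],
)

```text
clock: 10.02
ee_pos: [0.5732, 0.0431, 0.2941]
tcp_rot: [0.99, 0.141, -0.001, -0.0]
wrist_force: [-0.9, 1.2, 6.5]
gripper_width: 0.0209
finger_force: 39.7
```

>>> move_arm(
  moves=[
    [[-0.01,0.07,0,0,0,0,0],[0,0,0,0,0,0,0]],
  ],
)

```text
clock: 10.28
ee_pos: [0.5735, 0.0418, 0.2941]
tcp_rot: [0.99, 0.142, -0.001, -0.001]
wrist_force: [-0.4, 2.5, 6.5]
gripper_width: 0.0207
finger_force: 39.8
```

>>> move_arm(
  moves=[
    [[-0.01,0.07,0,0,0,0,0],[0,0,0,0,0,0,0]],
  ],
)

```text
clock: 10.52
ee_pos: [0.5735, 0.0413, 0.2941]
tcp_rot: [0.99, 0.142, -0.001, -0.002]
wrist_force: [-0.9, 4.5, 5.8]
gripper_width: 0.021
finger_force: 39.8
```

>>> move_arm(
  moves=[
    [[0,0.1,0,0,0,0,0],[0,0.1,0,0,0,0,0],[0,0,0,0,0,0,0],[0,0,0,0,0,0,0]],
  ],
)

```text
clock: 11.02
ee_pos: [0.574, 0.04, 0.2941]
tcp_rot: [0.989, 0.145, -0.002, -0.006]
wrist_force: [-2.6, 11.9, 5.9]
gripper_width: 0.021
finger_force: 40.1
```

```bash
python3 plan.py .5241 .0312 |sed 's/np.float64//g'
```

```text
{'clock': (11.025), 'ee_pos': array([0.574 , 0.04  , 0.2941]), 'wrist_force': array([-2.6295, 11.8773,  5.9174]), 'moment': array([ 2.168 ,  0.5551, -0.0477]), 'gripper_width': (0.021), 'finger_force': (40.1129), 'joint_pos': array([ 0.2911,  0.5065, -0.5489,  1.5832,  0.2701,  1.1334, -1.5981])}
r 0.05069842448691035 joint angle deg 356.30038225570956 xtool [ 0.9582  0.2861 -0.0016]
```

```bash
sed -i "s/v=st\['ee_pos'\]\[:2\]-C/G=st['ee_pos']+.155*M[:,2]; print('grasp',G); v=G[:2]-C/; s/P\[0\]=st\['ee_pos'\]\[:2\]/P[0]=G[:2]/" plan.py; python3 plan.py .5241 .0312 180 12|sed 's/np.float64//g'
```

```text
{'clock': (11.025), 'ee_pos': array([0.574 , 0.04  , 0.2941]), 'wrist_force': array([-2.6295, 11.8773,  5.9174]), 'moment': array([ 2.168 ,  0.5551, -0.0477]), 'gripper_width': (0.021), 'finger_force': (40.1129), 'joint_pos': array([ 0.2911,  0.5065, -0.5489,  1.5832,  0.2701,  1.1334, -1.5981])}
grasp [0.5733 0.0417 0.1391]
r 0.050270964611421456 joint angle deg 358.3626001110815 xtool [ 0.9582  0.2861 -0.0016]
[[(-0.03), (-0.44), 0, 0, 0, 0, 0], [(-0.13), (-0.41), 0, 0, 0, 0, 0], [(-0.24), (-0.37), 0, 0, 0, 0, 0], [(-0.32), (-0.29), 0, 0, 0, 0, 0], [(-0.39), (-0.2), 0, 0, 0, 0, 0], [(-0.43), (-0.09), 0, 0, 0, 0, 0], [(-0.43), (0.02), 0, 0, 0, 0, 0], [(-0.41), (0.13), 0, 0, 0, 0, 0], [(-0.37), (0.24), 0, 0, 0, 0, 0], [(-0.29), (0.32), 0, 0, 0, 0, 0], [(-0.2), (0.39), 0, 0, 0, 0, 0], [(-0.09), (0.43), 0, 0, 0, 0, 0]]
```

>>> move_arm(
  moves=[
    [[0,-0.1,0,0,0,0,0],[0,-0.1,0,0,0,0,0],[0,0,0,0,0,0,0]],
  ],
)

```text
clock: 11.4
ee_pos: [0.5735, 0.0414, 0.2941]
tcp_rot: [0.99, 0.143, -0.001, -0.002]
wrist_force: [-0.3, 4.6, 6.4]
gripper_width: 0.0207
finger_force: 39.8
```

```bash
python3 plan.py .5241 .0312 180 12|sed 's/np.float64//g'
```

```text
{'clock': (11.4), 'ee_pos': array([0.5735, 0.0414, 0.2941]), 'wrist_force': array([-0.2722,  4.5642,  6.3683]), 'moment': array([ 0.9983,  0.0819, -0.0758]), 'gripper_width': (0.0207), 'finger_force': (39.8131), 'joint_pos': array([ 0.2845,  0.5041, -0.5456,  1.5856,  0.2758,  1.1317, -1.6086])}
grasp [0.5732 0.042  0.1391]
r 0.050271653011561016 joint angle deg 358.7682959493592 xtool [ 0.9593  0.2825 -0.001 ]
[[(-0.04), (-0.43), 0, 0, 0, 0, 0], [(-0.14), (-0.41), 0, 0, 0, 0, 0], [(-0.24), (-0.36), 0, 0, 0, 0, 0], [(-0.33), (-0.29), 0, 0, 0, 0, 0], [(-0.39), (-0.19), 0, 0, 0, 0, 0], [(-0.43), (-0.09), 0, 0, 0, 0, 0], [(-0.43), (0.03), 0, 0, 0, 0, 0], [(-0.41), (0.14), 0, 0, 0, 0, 0], [(-0.36), (0.24), 0, 0, 0, 0, 0], [(-0.29), (0.33), 0, 0, 0, 0, 0], [(-0.19), (0.39), 0, 0, 0, 0, 0], [(-0.09), (0.43), 0, 0, 0, 0, 0]]
```

Firm stop: the closed grasp point is (0.5732, 0.042), where the fitted angle reads about -1.3°. Now backing off anticlockwise.

>>> move_arm(
  moves=[
    [[-0.04,-0.53,0,0,0,0,0],[-0.14,-0.41,0,0,0,0,0],[-0.24,-0.36,0,0,0,0,0],[-0.33,-0.29,0,0,0,0,0],[-0.39,-0.19,0,0,0,0,0],[-0.43,-0.09,0,0,0,0,0],[-0.43,0.03,0,0,0,0,0],[-0.41,0.14,0,0,0,0,0],[-0.36,0.24,0,0,0,0,0],[-0.29,0.33,0,0,0,0,0],[-0.19,0.39,0,0,0,0,0],[-0.09,0.43,0,0,0,0,0]],
  ],
)

```text
clock: 12.9
ee_pos: [0.4755, 0.0202, 0.2941]
tcp_rot: [0.99, 0.142, -0.0, -0.001]
wrist_force: [3.5, 2.8, 5.1]
gripper_width: 0.021
finger_force: 39.9
```

```bash
python3 plan.py .5241 .0312 180 12|sed 's/np.float64//g'
```

```text
{'clock': (12.9), 'ee_pos': array([0.4755, 0.0202, 0.2941]), 'wrist_force': array([3.547 , 2.7666, 5.0869]), 'moment': array([ 0.5444, -0.6336,  0.0197]), 'gripper_width': (0.021), 'finger_force': (39.8552), 'joint_pos': array([ 0.3951,  0.3117, -0.5747,  1.8535,  0.1938,  1.0323, -1.5443])}
grasp [0.4754 0.0204 0.1391]
r 0.04985465696481662 joint angle deg 178.8388234013996 xtool [0.9599 0.2803 0.0002]
[[(0.02), (0.43), 0, 0, 0, 0, 0], [(0.14), (0.41), 0, 0, 0, 0, 0], [(0.24), (0.36), 0, 0, 0, 0, 0], [(0.33), (0.29), 0, 0, 0, 0, 0], [(0.39), (0.19), 0, 0, 0, 0, 0], [(0.43), (0.09), 0, 0, 0, 0, 0], [(0.43), (-0.03), 0, 0, 0, 0, 0], [(0.41), (-0.14), 0, 0, 0, 0, 0], [(0.36), (-0.24), 0, 0, 0, 0, 0], [(0.29), (-0.33), 0, 0, 0, 0, 0], [(0.19), (-0.39), 0, 0, 0, 0, 0], [(0.09), (-0.43), 0, 0, 0, 0, 0]]
```

Tracking well, so I continue with the second half turn and then the third.

>>> move_arm(
  moves=[
    [[0.03,0.43,0,0,0,0,0],[0.14,0.41,0,0,0,0,0],[0.24,0.36,0,0,0,0,0],[0.33,0.29,0,0,0,0,0],[0.39,0.19,0,0,0,0,0],[0.43,0.09,0,0,0,0,0],[0.43,-0.03,0,0,0,0,0],[0.41,-0.14,0,0,0,0,0],[0.36,-0.24,0,0,0,0,0],[0.29,-0.33,0,0,0,0,0],[0.19,-0.39,0,0,0,0,0],[0.09,-0.43,0,0,0,0,0]],
  ],
)

```text
clock: 14.4
ee_pos: [0.5737, 0.0404, 0.2941]
tcp_rot: [0.99, 0.141, -0.0, 0.001]
wrist_force: [1.2, -2.0, 6.9]
gripper_width: 0.021
finger_force: 40.0
```

```bash
python3 plan.py .5241 .0312 180 12|sed 's/np.float64//g'
```

```text
{'clock': (14.4), 'ee_pos': array([0.5737, 0.0404, 0.2941]), 'wrist_force': array([ 1.1696, -1.9523,  6.8942]), 'moment': array([-0.3812, -0.0967,  0.0952]), 'gripper_width': (0.021), 'finger_force': (40.0167), 'joint_pos': array([ 0.2746,  0.5008, -0.5311,  1.5866,  0.2747,  1.1298, -1.61  ])}
grasp [0.5736 0.04   0.1391]
r 0.05029776714169364 joint angle deg 356.4530380433926 xtool [ 0.9605  0.2782 -0.001 ]
[[(-0.02), (-0.44), 0, 0, 0, 0, 0], [(-0.12), (-0.42), 0, 0, 0, 0, 0], [(-0.23), (-0.37), 0, 0, 0, 0, 0], [(-0.32), (-0.3), 0, 0, 0, 0, 0], [(-0.38), (-0.21), 0, 0, 0, 0, 0], [(-0.42), (-0.1), 0, 0, 0, 0, 0], [(-0.43), (0.01), 0, 0, 0, 0, 0], [(-0.42), (0.12), 0, 0, 0, 0, 0], [(-0.37), (0.23), 0, 0, 0, 0, 0], [(-0.3), (0.32), 0, 0, 0, 0, 0], [(-0.21), (0.38), 0, 0, 0, 0, 0], [(-0.1), (0.42), 0, 0, 0, 0, 0]]
```

>>> move_arm(
  moves=[
    [[-0.03,-0.45,0,0,0,0,0],[-0.13,-0.42,0,0,0,0,0],[-0.23,-0.37,0,0,0,0,0],[-0.32,-0.3,0,0,0,0,0],[-0.38,-0.2,0,0,0,0,0],[-0.42,-0.1,0,0,0,0,0],[-0.43,0.02,0,0,0,0,0],[-0.42,0.13,0,0,0,0,0],[-0.37,0.23,0,0,0,0,0],[-0.3,0.32,0,0,0,0,0],[-0.2,0.38,0,0,0,0,0],[-0.1,0.42,0,0,0,0,0]],
  ],
)

```text
clock: 15.9
ee_pos: [0.4749, 0.0236, 0.294]
tcp_rot: [0.99, 0.141, -0.0, -0.001]
wrist_force: [3.1, 2.8, 6.2]
gripper_width: 0.021
finger_force: 39.9
```

```bash
python3 plan.py .5241 .0312 160 10|sed 's/np.float64//g'
```

```text
{'clock': (15.9), 'ee_pos': array([0.4749, 0.0236, 0.294 ]), 'wrist_force': array([3.104 , 2.7595, 6.2234]), 'moment': array([ 0.5056, -0.7055,  0.0195]), 'gripper_width': (0.021), 'finger_force': (39.9464), 'joint_pos': array([ 0.3802,  0.3091, -0.5642,  1.8548,  0.1882,  1.0312, -1.5471])}
grasp [0.4748 0.024  0.139 ]
r 0.04982032477494854 joint angle deg 174.7251803263653 xtool [0.9601 0.2798 0.0002]
[[(-0.0), (0.46), 0, 0, 0, 0, 0], [(0.13), (0.45), 0, 0, 0, 0, 0], [(0.25), (0.39), 0, 0, 0, 0, 0], [(0.35), (0.31), 0, 0, 0, 0, 0], [(0.42), (0.2), 0, 0, 0, 0, 0], [(0.46), (0.08), 0, 0, 0, 0, 0], [(0.46), (-0.05), 0, 0, 0, 0, 0], [(0.43), (-0.17), 0, 0, 0, 0, 0], [(0.36), (-0.29), 0, 0, 0, 0, 0], [(0.27), (-0.38), 0, 0, 0, 0, 0]]
```

>>> move_arm(
  moves=[
    [[0.01,0.46,0,0,0,0,0],[0.13,0.45,0,0,0,0,0],[0.25,0.39,0,0,0,0,0],[0.35,0.31,0,0,0,0,0],[0.42,0.2,0,0,0,0,0],[0.46,0.08,0,0,0,0,0],[0.46,-0.05,0,0,0,0,0],[0.43,-0.17,0,0,0,0,0],[0.36,-0.29,0,0,0,0,0],[0.27,-0.38,0,0,0,0,0],[0,0,0,0,0,0,0],[0,0,0,0,0,0,0]],
  ],
)

```text
clock: 17.4
ee_pos: [0.5738, 0.0216, 0.2941]
tcp_rot: [0.99, 0.142, -0.0, -0.001]
wrist_force: [2.4, 1.2, 6.7]
gripper_width: 0.0206
finger_force: 40.1
```

```bash
python3 plan.py .5241 .0312 20 2|sed 's/np.float64//g'
```

```text
{'clock': (17.4), 'ee_pos': array([0.5738, 0.0216, 0.2941]), 'wrist_force': array([2.4453, 1.1931, 6.7367]), 'moment': array([ 0.2134, -0.4866, -0.0207]), 'gripper_width': (0.0206), 'finger_force': (40.0893), 'joint_pos': array([ 0.301 ,  0.4966, -0.5188,  1.5895,  0.2624,  1.1263, -1.566 ])}
grasp [0.5737 0.0219 0.1391]
r 0.05048022230329404 joint angle deg 335.7334278558584 xtool [ 0.9599  0.2804 -0.0001]
[[(0.09), (-0.28), 0, 0, 0, 0, 0], [(0.06), (-0.28), 0, 0, 0, 0, 0]]
```

>>> move_arm(
  moves=[
    [[0.09,-0.28,0,0,0,0,0],[0.05,-0.28,0,0,0,0,0],[0,-0.05,0,0,0,0,0],[0,0,0,0,0,0,0],[0,0,0,0,0,0,0]],
  ],
)

```text
clock: 18.02
ee_pos: [0.5733, 0.0393, 0.2941]
tcp_rot: [0.99, 0.141, 0.001, -0.0]
wrist_force: [4.3, 0.6, 6.1]
gripper_width: 0.0208
finger_force: 39.9
```

```bash
python3 plan.py .5241 .0312 3 1|sed 's/np.float64//g'
```

```text
{'clock': (18.025), 'ee_pos': array([0.5733, 0.0393, 0.2941]), 'wrist_force': array([4.288 , 0.6295, 6.0682]), 'moment': array([ 0.0593, -0.916 , -0.0122]), 'gripper_width': (0.0208), 'finger_force': (39.8978), 'joint_pos': array([ 0.2715,  0.4973, -0.5216,  1.5891,  0.2658,  1.1251, -1.6003])}
grasp [0.5736 0.0395 0.1391]
r 0.05013930850079151 joint angle deg 355.85934497647565 xtool [0.9602 0.2793 0.0016]
[[(0.0), (-0.09), 0, 0, 0, 0, 0]]
```

>>> move_arm(
  moves=[
    [[-0.02,-0.1,0,0,0,0,0],[0,0,0,0,0,0,0],[0,0,0,0,0,0,0]],
  ],
)

```text
clock: 18.4
ee_pos: [0.5724, 0.0419, 0.2942]
tcp_rot: [0.99, 0.141, 0.002, -0.0]
wrist_force: [5.9, 0.1, 3.7]
gripper_width: 0.021
finger_force: 39.8
```

```bash
python3 plan.py .5241 .0312|sed 's/np.float64//g'
```

```text
{'clock': (18.4), 'ee_pos': array([0.5724, 0.0419, 0.2942]), 'wrist_force': array([5.9028, 0.0931, 3.7249]), 'moment': array([ 0.0254, -1.198 , -0.0313]), 'gripper_width': (0.021), 'finger_force': (39.7694), 'joint_pos': array([ 0.2681,  0.4953, -0.5224,  1.5921,  0.2657,  1.1224, -1.6053])}
grasp [0.5729 0.0421 0.1392]
r 0.05003828007624772 joint angle deg 358.96058977102956 xtool [0.9602 0.2792 0.0033]
```

>>> move_arm(
  moves=[
    [[0,0,0,0,0,0,0],[0,0,0,0,0,0,0],[0,0,0,0,0,0,0],[0,0,0,0,0,0,0]],
  ],
)

```text
clock: 18.9
ee_pos: [0.5724, 0.0419, 0.2942]
tcp_rot: [0.99, 0.141, 0.002, -0.0]
wrist_force: [5.9, 0.7, 4.2]
gripper_width: 0.021
finger_force: 39.8
```

```bash
python3 plan.py .5241 .0312|sed 's/np.float64//g'; python3 -c "
from h import *
a=bot.read_camera('scene')[140:290,230:430]; cv2.imwrite('pics/g2.png',cv2.resize(a,None,fx=3.5,fy=3.5,interpolation=2))"
```

```text
{'clock': (18.9), 'ee_pos': array([0.5724, 0.0419, 0.2942]), 'wrist_force': array([5.8801, 0.6707, 4.2405]), 'moment': array([ 0.0625, -1.2472, -0.0089]), 'gripper_width': (0.021), 'finger_force': (39.7692), 'joint_pos': array([ 0.2681,  0.4954, -0.5224,  1.592 ,  0.2657,  1.1224, -1.6053])}
grasp [0.5729 0.0421 0.1392]
r 0.05002354213657538 joint angle deg 358.95472275752206 xtool [0.9602 0.2792 0.0032]
```

View pics/g2.png

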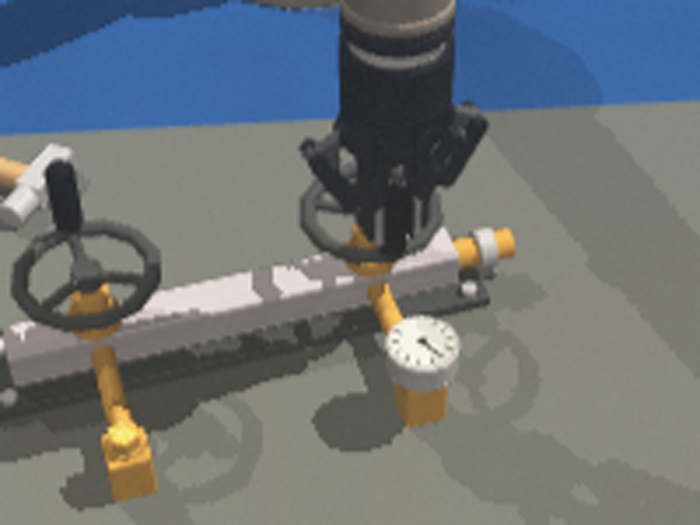

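The hand still holds the handle at (395,230), on the gauge side of the wheel. The right valve is untouched, so I'm handing in.

```bash
python3 -c "
from bench import bot
print(bot.sign_off())"
```

```text
the job is handed in; nothing more can be done
None
```

I wound the left (gauge) valve clockwise to its stop and backed it off two full turns, ending within about 0.2° of the closed angle by my measurement; the hand still grips the crank handle, and I handed in at about 19 s.

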